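# Lay a standing casting on its blue face and seat it on the press loading plate

### The arm

A 6-joint arm with a two-finger parallel gripper is mounted at the origin on the work surface. World frame = base frame: x ahead of the robot, y to its left, z up, the work surface at z = 0. Lengths are in m, angles in rad, forces in N, time in s.
With the tool pointing down it reaches from about 0.25 to 0.775 m from the base axis. Payload 4 kg.
Tool frame: the origin (TCP) lies at the very end of the fingers, on their centre line; the grasp point (between the pads) lies hold_point_z behind it (hold_point_z is the distance from the TCP to the grasp point, in m); z points along the fingers, y is the direction in which the jaws open and shut (so a half turn about z gives the same grasp; the last joint's range is limited). The gripper opens to 94 mm and grips with 3 to 60 N. Pads are 16 mm wide; open, the fingers measure 119 mm over their backs; the gripper's body (75 mm by 177 mm) begins 78 mm behind the grasp point.
Start: joints at [1.132, 0.087, 1.371, -0, 1.684, -0.103], TCP at [0.181, 0.519, 0.167] pointing down, gripper open.
Joint ranges: [-3.1, 3.1], [-0.76, 2.03], [0.27, 2.55], [-1.08, 4.22], [0.17, 2.65], [-2.57, 2.57]. Speed limits (rad/s): [2.79, 2.79, 3.14, 3.14, 3.14, 3.14].

### API

Orientations are given as [roll, pitch, yaw] about the fixed x, y, z axes, in that order (R = Rz(yaw) Ry(pitch) Rx(roll)).
In Python, from bench import * gives the robot as it stands.
- The arm moves only by the tool step_arm, never from a script. Its argument "increments" is text: rows parted by semicolons, each of 6 numbers parted by spaces: the shift along the tool's x, y, z in cm, then the turn, a rotation vector about the tool's x, y, z in rad. A call has 1 to 5 rows; each row shifts and turns the commanded pose from where the row before left it, along the tool's axes as they then stand; what a row does not reach is not made up. A row lasts 1/10 s, in which the tool goes at most 50 mm and 8.59 degrees, less where a joint would pass 70% of its speed; a pose out of reach is approached as far as the arm can. A call is refused whole if a number of a shift passes 5 or a number of a turn 0.15, either way. A call with a gripper value outside its range is refused whole. "claw" is the gripper's target within -1 to 1 (shut at 1, half-way at 0, fully open at -1), set as the call begins (left out, the last holds). The fingers move at their own pace and stop on an object; the grip force is fixed at half the most. Time passes only in rows, so rows that do not move let the fingers close. It gives the time, the measured TCP pose, the force and the opening at its end, in the units of the state.
- get_obs(): the state, without advancing time (a new reading comes with each control period).
- snapshot(name): name is "side" or "top" or "wrist"; returns the picture (384x512x3 uint8, red, green, blue); there is no depth.
- calibration(name): a dict with "camera_matrix" (3x3 intrinsics, pixels), "k1" (the pictures are not rectified: a ray, as slopes to the right and down, at radius r is drawn at 1 + k1 r^2 times it, then the intrinsics apply), "eye" and "orientation" of the camera in the world; the wrist camera has in their place "tool_from_camera" (4x4, takes a point from camera to tool coordinates, whose origin is the TCP and whose axes are the flange's). Camera axes: x right, y up, looking along -z (the intrinsics and any distortion apply to the point x, -y, -z); pixel columns grow to the right and rows downward; lengths in m; the calibration is good to about 2 mm. A picture is of the moment at which its call begins: read the wrist's pose just before it. calibration takes no time and is no camera call.
- close_job(): hands the job in, once; it reports no verdict.
The state is a dict: "time": time; "joint_positions": joint angles; "qvel": joint speeds; "joint_torque": joint torques, N m; "tool_pos": TCP position; "ee_rot": TCP orientation; "wrist_force": force on the tool from outside, world axes, zero at the start; "wrist_torque": the same for the moment, N m; "width": finger opening in m.
Only numpy, scipy, OpenCV 4.12 (cv2) and the standard library are available. Lean on these libraries where they do the work, as an engineer would, in place of code of your own. Each camera call takes 0.05 s, during which the arm holds its last target. There are 200 camera calls.

### The job

On the green loading plate, push the standing aluminium casting over, high on the side opposite its blue face, so that it topples onto the blue face; do not pick it up. Then slide it sideways until its whole side is pressed flush on the steel rail for a moment, and after that along the rail until its end is pressed on the yellow stop for a moment, each time gently, pushing with about 14 N and never bumping or pressing rail or stop with more than 22 N. Let go and leave it flush against both, with the other things on the table where they are.

Things in the scene. Friction and masses are not known exactly. Their poses are not given: they have to be found in the camera images.
- plate: Green plate fixed to the table, 250 mm (its x) by 440 mm (its y, -230 to +210), turned a little; top 12 mm above the table. Origin on its underside, z up. The steel rail runs along its +x side, the yellow stop stands near its -y end, the casting towards its +y end; its -x side is open.
- rail: Straight rigid steel rail fixed on the plate, 16 mm wide, 26 mm high above the plate, 360 mm long along the plate's y (-200 to +160 mm). Axes as the plate's. Origin at the foot of its working face (looking to -x): the face is the plane x = 0 of this frame. Let the casting meet it slower than about 10 mm/s: a bump at 30 mm/s exceeds 22 N.
- stop: Rigid yellow block fixed on the plate, 70 mm (x) by 20 mm (y) by 30 mm high. Axes as the plate's. Origin at the foot of the middle of its working face (looking to +y): the face is the plane y = 0 of this frame. Set at various places along the plate. Meet it slower than about 10 mm/s, too.
- casting: Aluminium casting, rigid block 92 (its x) by 66 (its y) by 150 mm (its z), 0.4 to 0.63 kg, standing on its 92 x 66 end on the plate. -y face: blue; +y face: a brass disc. Origin: centre of the standing end. Starts with blue within 0.2 rad of the plate's -y. Lying on blue: y up, 66 mm high, z to about the plate's -y. Topples with 1 to 2 N near its top; slides with 3 to 7 N.
- casting_mid (a point): Centre of the casting block (75 mm along its z from the origin), same axes as the casting. Fully seated it lies 46 mm from the rail face and 75 mm from the stop face.
- spare: Bystander: a second casting of the same size without blue face, lying on the table beyond the stop end; origin under its centre.
- dispenser: Bystander: white plastic bottle with blue cap, 56 mm diameter, 110 mm high, standing; origin under its centre.
- bush: Bystander: brass ring 52 mm outside diameter, 30 mm high; origin under its centre.
- screwdriver: Bystander: screwdriver lying beside the plate's +y end; origin under its middle.
There are look-alikes about, which are no part of the job. What is shaped like the casting but purple or red is not meant.

How it is judged:
By the outcome, as a careful person would: the job done as asked, in the order asked, and still so for the second after the job is handed in, with the robot touching nothing.
It also fails if it takes over 72 s, if anything falls off the work surface, if the arm or the gripper's body presses on something with over 40 N, if the wrist force passes 120 N, or if a joint passes its speed limit or range.

## Working session

There is one attempt and no reset: what is moved stays moved. The work goes in short steps, Python scripts to look and compute and a tool call to move; the robot and the scene stay as the last step left them, time stands still between calls to the robot, and variables do not carry over. Pictures are saved under pics/ and viewed, about 8 in all and at most 12, crops included, and the job is handed in when it is done.

Besides the shell and the picture viewer there is one more tool, called by a JSON object that holds its "op" and its "data". step_arm: Moves the arm, as the interface text tells. Its arguments: {"type":"object","properties":{"increments":{"type":"string"},"claw":{"type":"number"}},"required":["increments"]}

```bash
ls; mkdir -p pics; python3 - <<'E'
from bench import *
import cv2
o=get_obs();print(o)
for n in ("top","side"):
    im=snapshot(n);cv2.imwrite(f"pics/{n}0.png",im[:,:,::-1])
for n in ("top","side","wrist"):print(n,calibration(n))
E
```

```text
pics
{'time': 0.0, 'joint_positions': array([ 1.13189601e+00,  8.79636824e-02,  1.37224656e+00,  1.97719346e-05,
        1.68360686e+00, -1.03124490e-01]), 'qvel': array([-0.00050214, -0.00028461,  0.00018135,  0.00120954,  0.00215768,
       -0.00103116]), 'joint_torque': array([ 2.04451262e-04, -3.40179420e+01, -3.02428687e+01,  7.18986872e-02,
        3.29064194e-02, -1.78091786e-04]), 'tool_pos': array([0.1809638 , 0.51870241, 0.16560345]), 'ee_rot': array([-3.13938205e+00, -2.48535190e-04,  2.80581876e+00]), 'wrist_force': array([0.00324864, 0.78232224, 0.46743622]), 'wrist_torque': array([ 0.08959052, -0.01084345,  0.00269562]), 'width': 0.09393683241972886}
top {'camera_matrix': array([[419.36892248,   0.        , 258.57022346],
       [  0.        , 419.36892248, 188.23947122],
       [  0.        ,   0.        ,   1.        ]]), 'k1': -0.11834075792589278, 'eye': array([0.35105343, 0.01418783, 1.4424965 ]), 'orientation': array([ 0.15809272, -0.02096445, -1.57988345])}
side {'camera_matrix': array([[346.5279291 ,   0.        , 252.99853273],
       [  0.        , 346.5279291 , 199.5631457 ],
       [  0.        ,   0.        ,   1.        ]]), 'k1': -0.028695221546372437, 'eye': array([ 0.30586987, -0.64958653,  0.81751258]), 'orientation': array([ 0.77918331, -0.01279779, -0.37907586])}
wrist {'camera_matrix': array([[315.57568827,   0.        , 252.27936528],
       [  0.        , 315.57568827, 189.1753167 ],
       [  0.        ,   0.        ,   1.        ]]), 'k1': -0.01446179801175312, 'tool_from_camera': array([[ 8.24560396e-05,  9.71140661e-01,  2.38507462e-01,
         6.87759036e-02],
       [ 9.99999944e-01, -1.57111663e-04,  2.94001239e-04,
         8.17862924e-04],
       [ 3.22988862e-04,  2.38507425e-01, -9.71140620e-01,
        -2.18839443e-01],
       [ 0.00000000e+00,  0.00000000e+00,  0.00000000e+00,
         1.00000000e+00]])}
```

View pics/top0.png

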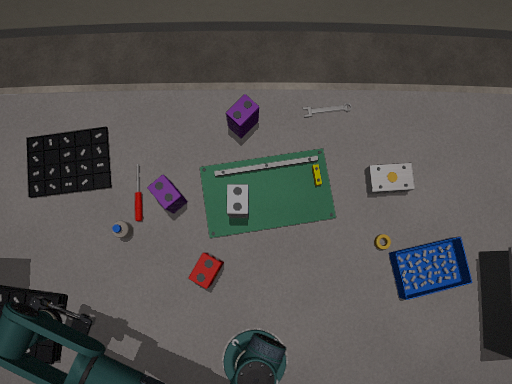

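View pics/side0.png

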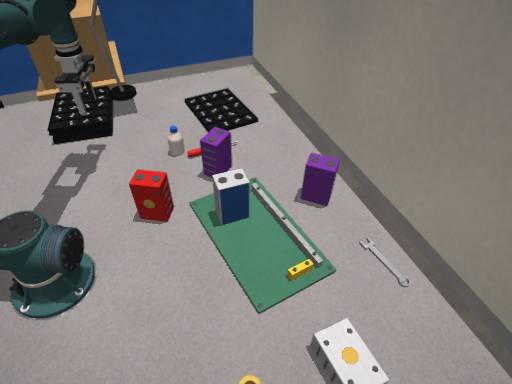

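The candidates are: a white block on the plate with a blue face (side 232,198; top 237,198), purple blocks (side 216,152 and 319,180), a red block (side 152,195), and a white spare with no blue face beyond the stop (side 348,352). I choose the block on the plate. The rail is at top (265,167), the stop at (318,176).

```bash
cat > h.py <<'E'
from bench import *
import numpy as np, cv2
from scipy.spatial.transform import Rotation as R
def cam(n,obs=None):
    c=calibration(n)
    if n=="wrist":
        T=c["tool_from_camera"];Rt=R.from_euler("xyz",obs["ee_rot"]).as_matrix()
        return c,Rt@T[:3,:3],obs["tool_pos"]+Rt@T[:3,3]
    return c,R.from_euler("xyz",c["orientation"]).as_matrix(),np.array(c["eye"])
def cast(n,px,z,obs=None):
    c,Rm,e=cam(n,obs)
    p=cv2.undistortPoints(np.float64(px).reshape(-1,1,2),c["camera_matrix"],np.array([c["k1"],0,0,0.])).reshape(-1,2)
    d=np.c_[p[:,0],-p[:,1],-np.ones(len(p))]@Rm.T
    return (e+d*((z-e[2])/d[:,2])[:,None])[:,:2]
def proj(n,P,obs=None):
    c,Rm,e=cam(n,obs); q=(np.float64(P)-e)@Rm; q=np.c_[q[:,0],-q[:,1],-q[:,2]]
    return cv2.projectPoints(q,np.zeros(3),np.zeros(3),c["camera_matrix"],np.array([c["k1"],0,0,0.]))[0].reshape(-1,2)
def rect(n,mask,z,obs=None):
    cs=cv2.findContours(mask.astype(np.uint8),0,2)[0]; c=max(cs,key=cv2.contourArea)
    w=cast(n,c.reshape(-1,2),z,obs)
    r=cv2.minAreaRect((w*1000).astype(np.float32)); return r,cv2.boxPoints(r),c
E
python3 - <<'E'
from h import *
im=cv2.imread("pics/top0.png");hsv=cv2.cvtColor(im,cv2.COLOR_BGR2HSV);h,s,v=cv2.split(hsv)
roi=np.zeros(h.shape,bool);roi[140:245,195:340]=1
g=roi&(h>60)&(h<95)&(s>80)
gm=cv2.morphologyEx(g.astype(np.uint8),cv2.MORPH_CLOSE,np.ones((25,25)))
for nm,m,z in (("plate",gm,.012),("stop",roi&(h>20)&(h<35)&(s>120),.042)):
    r,b,c=rect("top",m,z);print(nm,r,b.round(1).tolist())
w=(roi&(s<40)&(v>110)).astype(np.uint8)
a=w.copy();a[:183]=0;a[:, :222]=0;a[:,255:]=0
a=cv2.morphologyEx(a,cv2.MORPH_CLOSE,np.ones((9,9)))
r,b,c=rect("top",a,.162);print("cast",r,b.round(1).tolist(),cv2.boundingRect(c))
a=w.copy();a[183:]=0;a=cv2.morphologyEx(a,cv2.MORPH_CLOSE,np.ones((5,5)))
r,b,c=rect("top",a,.038);print("rail",r,b.round(1).tolist(),cv2.boundingRect(c))
t=cv2.resize(im[140:245,195:345],None,fx=4,fy=4,interpolation=cv2.INTER_CUBIC)
s_=cv2.imread("pics/side0.png")[150:310,180:340];s_=cv2.resize(s_,(420,420))
cv2.imwrite("pics/c1.png",t);cv2.imwrite("pics/c2.png",s_)
E
```

```text
plate ((565.59716796875, -47.06507873535156), (248.2952423095703, 437.85113525390625), 8.591949462890625) [[410.1000061035156, 150.89999389648438], [475.5, -282.1000061035156], [721.0999755859375, -245.0], [655.5999755859375, 188.0]]
stop ((620.0972290039062, -214.90341186523438), (73.55682373046875, 25.069101333618164), 7.5012311935424805) [[582.0, -207.3000030517578], [585.2999877929688, -232.10000610351562], [658.2000122070312, -222.5], [654.9000244140625, -197.6999969482422]]
cast ((523.6083984375, 52.349029541015625), (61.86968994140625, 90.14311218261719), 89.71955871582031) [[478.3999938964844, 21.600000381469727], [568.5, 21.200000762939453], [568.7999877929688, 83.0999984741211], [478.70001220703125, 83.5]] (227, 184, 21, 30)
rail ((673.97216796875, 5.801239013671875), (140.92002868652344, 389.64068603515625), 1.9946552515029907) [[596.7999877929688, 198.10000610351562], [610.2999877929688, -191.39999389648438], [751.2000122070312, -186.39999389648438], [737.5999755859375, 203.0]] (195, 140, 113, 43)
```

View pics/c1.png

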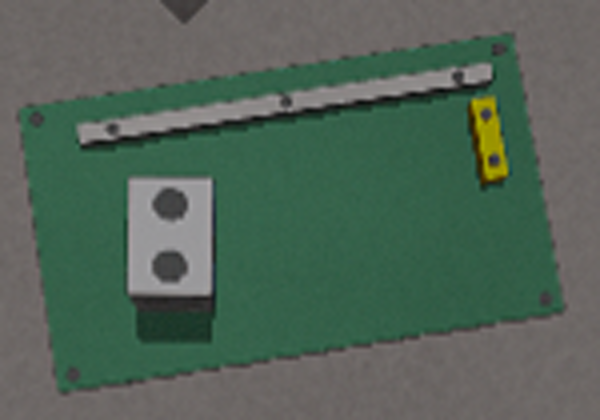

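The crop confirms it: grey-white casting standing on the plate (crop 170,237), rail above it, stop at crop (488,140). Next I refine the rail line, and raise, turn and shut the gripper.

```bash
cat >> h.py <<'E'
TH=np.radians(8.59); O=np.array([.5641,-.0372])
XH=np.array([np.cos(TH),np.sin(TH)]); YH=np.array([-np.sin(TH),np.cos(TH)])
def toP(w): d=np.atleast_2d(w)-O; return np.c_[d@XH,d@YH]
E
python3 - <<'E'
from h import *
im=cv2.imread("pics/top0.png");h,s,v=cv2.split(cv2.cvtColor(im,cv2.COLOR_BGR2HSV))
# rail: subpixel edges in columns, gradient along rows
pts=[];top=[]
sf=s.astype(float)
for u in range(222,315,3):
    r0=int(round(167.5-(u-265)*0.152)); col=sf[r0-8:r0+9,u]; low=col<60
    idx=np.where(low)[0]
    if len(idx): pts.append((u,r0-8+idx.max()+.5)); top.append((u,r0-8+idx.min()-.5))
for nm,p in (("front",pts),("back",top)):
    P=toP(cast("top",p,.038))*1000; f=np.polyfit(P[:,1],P[:,0],1); print(nm,f,np.median(P[:,0]))
m=(h>20)&(h<35)&(s>120)&(v>90);m[:140]=0;m[:,:300]=0;m[:,335:]=0;m[200:]=0
r,b,c=rect("top",m,.042);print("stop",(toP(b/1000)*1000).round(1).tolist())
print("cast",(toP([.5236,.05235])*1000))
E
```

```text
front [2.09788153e-03 7.61538709e+01] 76.18425548294786
back [2.91478782e-03 9.80344395e+01] 97.92603270046821
stop [[-4.6, -177.0], [-4.6, -196.8], [65.5, -197.0], [65.5, -177.1]]
cast [[-26.67025372  94.59466194]]
```

{"op": "step_arm", "data": {"increments": "0 0 -3 0 0 -0.14; 0 0 -3 0 0 -0.14; 0 0 0 0 0 -0.055; -2.29 -2.56 0 0 0 0; -2.29 -2.56 0 0 0 0", "claw": 1}}

```text
time: 0.6
tool_pos: [0.2269, 0.4677, 0.2262]
ee_rot: [-3.141, -0.0, -3.14]
wrist_force: [0.6, -0.6, 0.8]
width: 0.0567
```

{"op": "step_arm", "data": {"increments": "-2.29 -2.56 0 0 0 0; -2.29 -2.56 0 0 0 0; -2.29 -2.56 0 0 0 0; -2.29 -2.56 0 0 0 0; -2.29 -2.56 0 0 0 0"}}

```text
time: 1.1
tool_pos: [0.3419, 0.3387, 0.2263]
ee_rot: [-3.141, -0.001, 3.141]
wrist_force: [0.2, 0.4, 0.3]
width: 0.0175
```

{"op": "step_arm", "data": {"increments": "-2.28 -2.5 0 0 0 0; -2.28 -2.5 0 0 0 0; -2.28 -2.5 0 0 0 0; -2.28 -2.5 0 0 0 0; -2.28 -2.5 0 0 0 0"}}

```text
time: 1.6
tool_pos: [0.4558, 0.2136, 0.2262]
ee_rot: [-3.141, -0.001, 3.141]
wrist_force: [0.5, -0.4, -0.3]
width: 0.0004
```

{"op": "step_arm", "data": {"increments": "-2.28 -2.5 0 0 0 0; -2.28 -2.5 0 0 0 0; -2.28 -2.5 0 0 0 0; 0 0 2.8 0 0 0; 0 0 2.8 0 0 0"}}

```text
time: 2.1
tool_pos: [0.5248, 0.1388, 0.1702]
ee_rot: [3.141, 0.001, 3.139]
wrist_force: [0.3, 0.2, -0.5]
width: 0.0005
```

{"op": "step_arm", "data": {"increments": "0 0 2.8 0 0 0; 0 0 0 0 0 0"}}

```text
time: 2.3
tool_pos: [0.5203, 0.1391, 0.1373]
ee_rot: [-3.14, -0.011, 3.14]
wrist_force: [-0.5, 0.2, -1.2]
width: 0.0005
```

```bash
python3 - <<'E'
from h import *
im=snapshot("top")[:,:,::-1];s=snapshot("side")[:,:,::-1]
a=cv2.resize(im[130:250,150:350],(700,420));b=cv2.resize(s[110:310,150:350],(0,0),fx=2,fy=2)
cv2.imwrite("pics/d.png",cv2.resize(np.hstack([cv2.resize(a,(667,400))[:, :400],b]),(800,400)))
E
```

```text
(no output)
```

View pics/d.png

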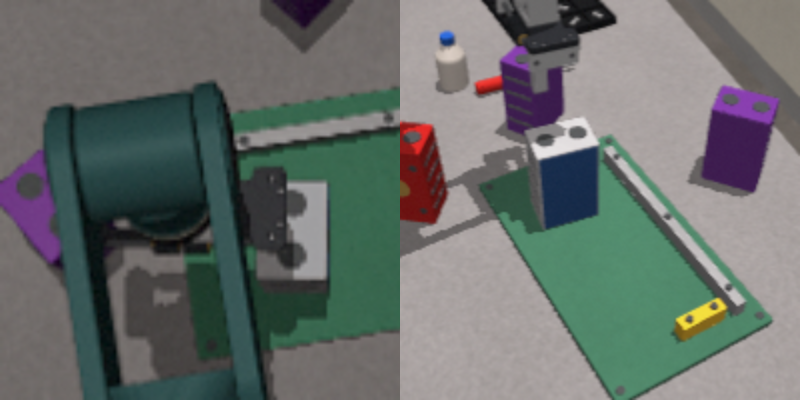

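The gripper is behind the casting's top (side crop 545,75), blue face towards the stop. Push.

{"op": "step_arm", "data": {"increments": "0 -1.5 0 0 0 0; 0 -1.2 0 0 0 0; 0 -0.5 0 0 0 0; 0 -0.4 0 0 0 0; 0 -0.4 0 0 0 0"}}

```text
time: 2.9
tool_pos: [0.5238, 0.0993, 0.1433]
ee_rot: [3.141, 0.001, 3.14]
wrist_force: [-0.5, -0.5, 0.5]
width: 0.0005
```

{"op": "step_arm", "data": {"increments": "0 -0.5 0 0 0 0; 0 -0.5 0 0 0 0; 0 -0.5 0 0 0 0; 0 -0.5 0 0 0 0; 0 -0.5 0 0 0 0"}}

```text
time: 3.4
tool_pos: [0.5235, 0.0745, 0.1427]
ee_rot: [3.142, -0.0, 3.141]
wrist_force: [0.5, -0.3, 0.0]
width: 0.0007
```

{"op": "step_arm", "data": {"increments": "0 -0.5 0 0 0 0; 0 -0.5 0 0 0 0; 0 -0.5 0 0 0 0; 0 -0.5 0 0 0 0; 0 -0.5 0 0 0 0"}}

```text
time: 3.9
tool_pos: [0.5236, 0.0494, 0.1428]
ee_rot: [3.142, 0.0, 3.141]
wrist_force: [0.1, -0.0, -1.1]
width: 0.0005
```

{"op": "step_arm", "data": {"increments": "0 -0.4 0 0 0 0; 0 -0.4 0 0 0 0; 0 -0.4 0 0 0 0; 0 -0.4 0 0 0 0; 0 -0.4 0 0 0 0"}}

```text
time: 4.4
tool_pos: [0.5236, 0.0295, 0.1428]
ee_rot: [3.141, 0.0, 3.141]
wrist_force: [-0.4, 0.0, -0.8]
width: 0.0007
```

{"op": "step_arm", "data": {"increments": "0 0 0 0 0 0; 0 0 0 0 0 0; 0 0 0 0 0 0; 0 0 0 0 0 0"}}

```text
time: 4.8
tool_pos: [0.5235, 0.03, 0.1428]
ee_rot: [3.141, 0.0, 3.141]
wrist_force: [0.0, 0.2, -1.1]
width: 0.0006
```

```bash
python3 - <<'E'
from h import *
s=snapshot("side")[:,:,::-1]
cv2.imwrite("pics/e.png",cv2.resize(s[110:310,150:350],(0,0),fx=2.5,fy=2.5))
E
```

```text
(no output)
```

View pics/e.png

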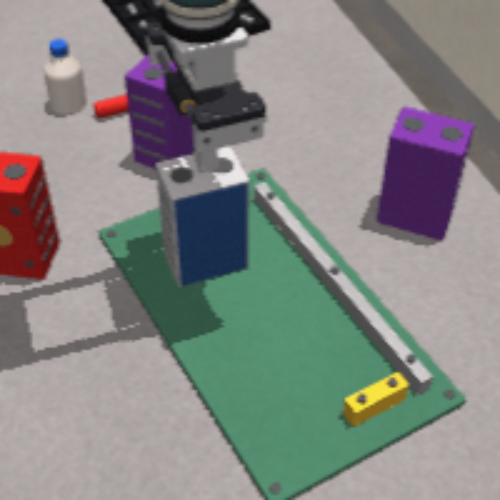

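The casting looks barely changed, so I check the projected TCP and block corners in this view against the picture.

```bash
python3 - <<'E'
from h import *
o=get_obs();print(o["tool_pos"],o["wrist_force"],o["time"])
x0,x1,y0,y1=.4776,.5696,.0193,.0853
C=[(x,y,z) for z in (.012,.162) for x in (x0,x1) for y in (y0,y1)]
p0=proj("side",C);print("corners full px",p0.round(0).tolist())
print("tcp",proj("side",[o["tool_pos"]]),proj("top",[o["tool_pos"]]))
s=snapshot("side")[:,:,::-1];t=snapshot("top")[:,:,::-1]
s0=cv2.imread("pics/side0.png").copy();s=s.copy()
for q in p0:
    for i in (s,s0): cv2.circle(i,tuple(int(round(a)) for a in q),1,(0,255,255),-1)
cv2.circle(s,tuple(int(round(a)) for a in proj("side",[o["tool_pos"]])[0]),1,(0,0,255),-1)
f=lambda i:cv2.resize(i[140:240,180:280],(400,400),interpolation=cv2.INTER_CUBIC)
cv2.imwrite("pics/f.png",np.hstack([f(s0),f(s)]))
E
```

```text
[0.52356521 0.03000317 0.14278517] [ 0.61681803 -0.18527172 -0.45169871] 4.85
corners full px [[221.0, 225.0], [214.0, 210.0], [249.0, 217.0], [241.0, 203.0], [218.0, 189.0], [211.0, 175.0], [249.0, 181.0], [241.0, 167.0]]
tcp [[232.53103452 187.9423074 ]] [[244.28780711 199.21951557]]
```

View pics/f.png

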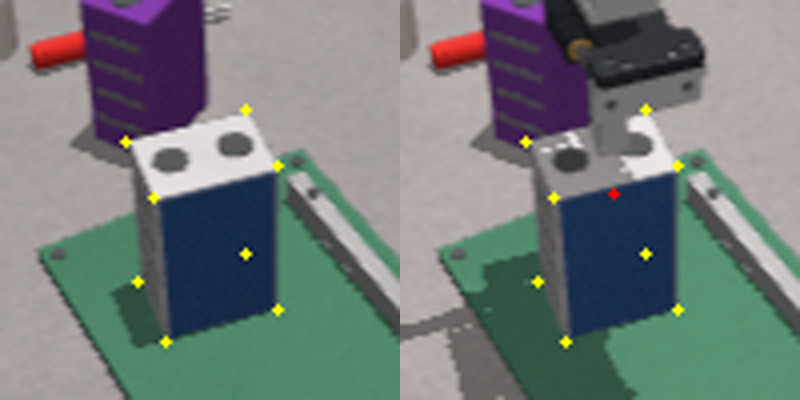

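```bash
python3 - <<'E'
from h import *
print(proj("side",[(.181,.5187,.1656),(.5235,.139,.143),(.5235,.03,.143),(.5235,.03,.185),(.5235,.06,.163)]).round(1).tolist())
o=get_obs();w=snapshot("wrist")[:,:,::-1].copy()
# TCP and block top corners in the wrist view
x0,x1,y0,y1=.4776,.5696,.0193,.0853
for P,c in (((*o["tool_pos"],),(0,0,255)),((x0,y0,.162),(0,255,255)),((x1,y0,.162),(0,255,255)),((x0,y1,.162),(0,255,255)),((x1,y1,.162),(0,255,255))):
    q=proj("wrist",[P],o)[0];print(q.round(0));cv2.circle(w,tuple(int(round(a)) for a in q),4,c,1)
a=cv2.imread("pics/side0.png")[40:180,20:140];a=cv2.resize(a,(329,384),interpolation=cv2.INTER_CUBIC)
cv2.imwrite("pics/g.png",cv2.resize(np.hstack([w,a]),(798,364)))
E
```

```text
[[92.1, 116.8], [220.6, 164.8], [232.5, 187.9], [232.1, 176.8], [228.8, 176.0]]
[251. 209.]
[234. 148.]
[236. 280.]
[339. 148.]
[330. 280.]
```

View pics/g.png

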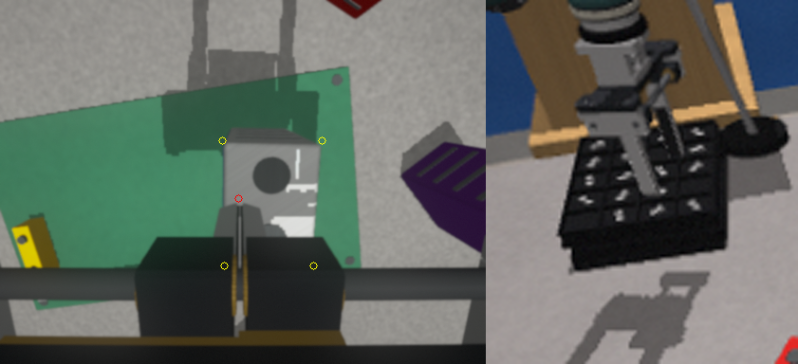

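The pictures show why nothing happened. In three views the real fingertip sits about 42 mm behind the reported TCP: the side view has it about 11 px higher, and the wrist view agrees. The finger passed about 20 mm above the casting's top, and the casting is unmoved. I'll go back, lower by that amount and push again.

{"op": "step_arm", "data": {"increments": "0 2.7 0 0 0 0; 0 2.7 0 0 0 0; 0 2.7 0 0 0 0; 0 2.4 0 0 0 0; 0 0 0 0 0 0"}}

```text
time: 5.5
tool_pos: [0.5233, 0.1373, 0.1427]
ee_rot: [3.14, -0.0, -3.139]
wrist_force: [-0.3, -0.5, 0.7]
width: 0.0003
```

{"op": "step_arm", "data": {"increments": "0 0 2.2 0 0 0; 0 0 2.2 0 0 0; 0 -1 0 0 0 0; 0 -1 0 0 0 0; 0 -0.5 0 0 0 0"}}

```text
time: 6.0
tool_pos: [0.5245, 0.1081, 0.1003]
ee_rot: [-3.141, 0.002, 3.139]
wrist_force: [0.2, 0.1, 0.9]
width: 0.0006
```

{"op": "step_arm", "data": {"increments": "0 -0.4 0 0 0 0; 0 -0.4 0 0 0 0; 0 -0.4 0 0 0 0; 0 -0.4 0 0 0 0; 0 -0.4 0 0 0 0"}}

```text
time: 6.5
tool_pos: [0.5239, 0.0902, 0.0992]
ee_rot: [3.14, 0.001, 3.141]
wrist_force: [-1.0, 1.6, 0.7]
width: 0.0005
```

{"op": "step_arm", "data": {"increments": "0 -0.4 0 0 0 0; 0 -0.4 0 0 0 0; 0 -0.4 0 0 0 0; 0 -0.4 0 0 0 0; 0 -0.4 0 0 0 0"}}

```text
time: 7.0
tool_pos: [0.5235, 0.0694, 0.0987]
ee_rot: [-3.141, -0.0, 3.141]
wrist_force: [0.4, 1.1, 0.3]
width: 0.0007
```

There is contact now: 1 to 1.6 N in +y.

{"op": "step_arm", "data": {"increments": "0 -0.4 0 0 0 0; 0 -0.4 0 0 0 0; 0 -0.4 0 0 0 0; 0 -0.4 0 0 0 0; 0 -0.4 0 0 0 0"}}

```text
time: 7.5
tool_pos: [0.5235, 0.0493, 0.0987]
ee_rot: [-3.141, -0.0, 3.141]
wrist_force: [0.3, 0.1, 0.1]
width: 0.0006
```

{"op": "step_arm", "data": {"increments": "0 -0.4 0 0 0 0; 0 -0.4 0 0 0 0; 0 -0.4 0 0 0 0; 0 -0.4 0 0 0 0; 0 -0.2 0 0 0 0"}}

```text
time: 8.0
tool_pos: [0.5236, 0.0314, 0.0987]
ee_rot: [-3.142, 0.0, 3.14]
wrist_force: [-0.3, -0.5, 1.0]
width: 0.0004
```

{"op": "step_arm", "data": {"increments": "0 0 0 0 0 0; 0 0 0 0 0 0; 0 0 0 0 0 0"}}

```text
time: 8.3
tool_pos: [0.5236, 0.032, 0.0988]
ee_rot: [3.141, 0.0, 3.141]
wrist_force: [-0.1, 0.1, -0.3]
width: 0.0006
```

```bash
python3 - <<'E'
from h import *
s=snapshot("side")[:,:,::-1]
cv2.imwrite("pics/i.png",cv2.resize(s[110:310,150:350],(0,0),fx=2.5,fy=2.5))
E
```

```text
(no output)
```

View pics/i.png

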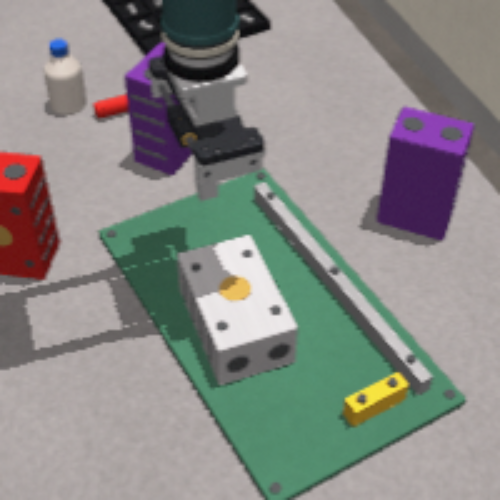

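Toppled onto blue, disc up (crop 235,288). I measure the top-face corners by casting, and the fingertip offset again.

```bash
python3 - <<'E'
from h import *
w=cast("side",[(222,210.8),(250,204.8),(268.8,241.2),(234.8,249.2)],.078)
P=toP(w)*1000;print(w.round(4).tolist(),P.round(1).tolist(),P.mean(0),w.mean(0))
im=snapshot("side")[:,:,::-1]
h,s,v=cv2.split(cv2.cvtColor(im,cv2.COLOR_BGR2HSV))
m=((h>15)&(h<30)&(s>90)&(v>80));m[:205]=0;m[250:]=0;m[:,:225]=0;m[:,275:]=0
M=cv2.moments(m.astype(np.uint8),True);c=(M["m10"]/M["m00"],M["m01"]/M["m00"])
d=cast("side",[c],.078);print("disc",c,M["m00"],d,toP(d)*1000)
for k in (.03,.035,.04,.045,.05):print(k,proj("side",[(.5236,.032,.0988+k)]).round(1))
E
```

```text
[[0.484, 0.0151], [0.5686, 0.0085], [0.5664, -0.1357], [0.4725, -0.1277]] [[-71.4, 63.7], [11.3, 44.5], [-12.4, -97.7], [-104.1, -75.8]] [-44.14097769 -16.31643282] [ 0.52289124 -0.05992642]
disc (243.59574468085106, 224.9787234042553) 94.0 [[ 0.52345423 -0.05788173]] [[-43.2789043  -14.37876852]]
0.03 [[232.5 191. ]]
0.035 [[232.4 189.8]]
0.04 [[232.4 188.5]]
0.045 [[232.3 187.2]]
0.05 [[232.2 185.9]]
```

{"op": "step_arm", "data": {"increments": "2.27 -2.6 0 0 0 -0.075; 2.6 -2.23 0 0 0 -0.075; 0 0 0 0 0 0", "claw": -0.7}}

```text
time: 8.7
tool_pos: [0.4746, -0.02, 0.0987]
ee_rot: [-3.141, -0.001, -2.994]
wrist_force: [-0.7, 0.6, 0.4]
width: 0.0208
```

{"op": "step_arm", "data": {"increments": "2.5 -2.3 0 0 0 0; 2.4 -2.25 0 0 0 0; 0 0 0 0 0 0; 0 0 2.5 0 0 0; 0 0 2.5 0 0 0"}}

```text
time: 9.2
tool_pos: [0.4369, -0.0702, 0.0494]
ee_rot: [-3.141, 0.004, -2.993]
wrist_force: [0.2, -0.8, -0.4]
width: 0.0611
```

{"op": "step_arm", "data": {"increments": "0 0 2.5 0 0 0; 0 0 1.5 0 0 0; 0 0 0 0 0 0"}}

```text
time: 9.5
tool_pos: [0.4335, -0.069, 0.0063]
ee_rot: [3.139, -0.004, -2.992]
wrist_force: [-0.7, -0.3, 0.8]
width: 0.0794
```

{"op": "step_arm", "data": {"increments": "-1 0 0.6 0 0 0; -0.7 0 0 0 0 0; -0.3 0 0 0 0 0; -0.3 0 0 0 0 0; -0.3 0 0 0 0 0"}}

```text
time: 10.0
tool_pos: [0.4604, -0.0671, 0.0033]
ee_rot: [-3.141, -0.001, -2.993]
wrist_force: [-3.1, -1.0, 0.6]
width: 0.0799
```

{"op": "step_arm", "data": {"increments": "-0.3 0 0 0 0 0; -0.3 0 0 0 0 0; -0.3 0 0 0 0 0; -0.3 0 0 0 0 0; -0.3 0 0 0 0 0"}}

```text
time: 10.5
tool_pos: [0.4756, -0.0646, 0.0028]
ee_rot: [-3.141, -0.0, -2.993]
wrist_force: [-3.0, -1.6, 1.1]
width: 0.0802
```

{"op": "step_arm", "data": {"increments": "-0.3 0 0 0 0 0; -0.3 0 0 0 0 0; -0.3 0 0 0 0 0; -0.3 0 0 0 0 0; -0.3 0 0 0 0 0"}}

```text
time: 11.0
tool_pos: [0.4901, -0.0619, 0.0028]
ee_rot: [3.141, -0.001, -2.992]
wrist_force: [-3.2, -0.9, 2.9]
width: 0.0802
```

```bash
python3 - <<'E'
from h import *
o=get_obs();print(toP(o["tool_pos"][:2])*1000)
s=snapshot("side")[:,:,::-1]
cv2.imwrite("pics/j.png",cv2.resize(s[150:310,170:330],(0,0),fx=3.5,fy=3.5,interpolation=cv2.INTER_CUBIC))
E
```

```text
[[-76.88543775 -13.32017508]]
```

View pics/j.png

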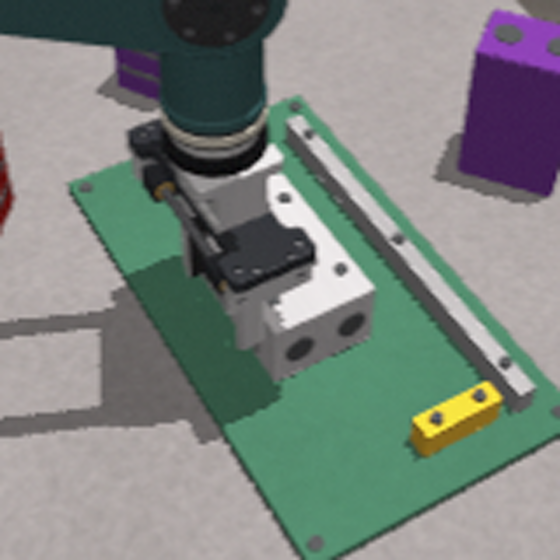

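The fingers bear on the casting's side (crop 255,330). It is nearly parallel to the rail and sliding at about 3.3 N. I keep going, then slow down.

{"op": "step_arm", "data": {"increments": "-0.3 0 0 0 0 0; -0.3 0 0 0 0 0; -0.3 0 0 0 0 0; -0.3 0 0 0 0 0; -0.3 0 0 0 0 0"}}

```text
time: 11.55
tool_pos: [0.5053, -0.0599, 0.0026]
ee_rot: [3.141, -0.0, -2.992]
wrist_force: [-3.9, -0.3, 1.7]
width: 0.0801
```

{"op": "step_arm", "data": {"increments": "-0.3 0 0 0 0 0; -0.3 0 0 0 0 0; -0.3 0 0 0 0 0; -0.3 0 0 0 0 0; -0.3 0 0 0 0 0"}}

```text
time: 12.05
tool_pos: [0.5202, -0.0577, 0.0027]
ee_rot: [3.141, 0.0, -2.992]
wrist_force: [-3.1, 0.5, 1.9]
width: 0.0799
```

{"op": "step_arm", "data": {"increments": "-0.3 0 0 0 0 0; -0.2 0 0 0 0 0; -0.1 0 0 0 0 0; -0.08 0 0 0 0 0; -0.08 0 0 0 0 0"}}

```text
time: 12.55
tool_pos: [0.5274, -0.0567, 0.0027]
ee_rot: [3.141, -0.0, -2.992]
wrist_force: [-2.1, -0.1, -0.1]
width: 0.0799
```

{"op": "step_arm", "data": {"increments": "-0.08 0 0 0 0 0; -0.08 0 0 0 0 0; -0.08 0 0 0 0 0; -0.08 0 0 0 0 0; -0.08 0 0 0 0 0"}}

```text
time: 13.05
tool_pos: [0.5315, -0.056, 0.0027]
ee_rot: [3.141, 0.0, -2.992]
wrist_force: [-1.3, -0.2, -0.7]
width: 0.0797
```

{"op": "step_arm", "data": {"increments": "-0.08 0 0 0 0 0; -0.08 0 0 0 0 0; -0.08 0 0 0 0 0; -0.08 0 0 0 0 0; -0.08 0 0 0 0 0"}}

```text
time: 13.55
tool_pos: [0.5354, -0.0554, 0.0027]
ee_rot: [3.141, 0.0, -2.992]
wrist_force: [-3.1, -0.3, -0.8]
width: 0.0799
```

{"op": "step_arm", "data": {"increments": "-0.08 0 0 0 0 0; -0.08 0 0 0 0 0; -0.08 0 0 0 0 0; -0.06 0 0 0 0 0; -0.06 0 0 0 0 0"}}

```text
time: 14.05
tool_pos: [0.5389, -0.0549, 0.0027]
ee_rot: [3.141, 0.0, -2.992]
wrist_force: [-1.8, 0.7, -1.8]
width: 0.0796
```

{"op": "step_arm", "data": {"increments": "-0.06 0 0 0 0 0; -0.06 0 0 0 0 0; -0.06 0 0 0 0 0; -0.06 0 0 0 0 0; -0.04 0 0 0 0 0"}}

```text
time: 14.55
tool_pos: [0.5417, -0.0545, 0.0028]
ee_rot: [3.142, 0.0, -2.992]
wrist_force: [-2.1, -0.4, -1.6]
width: 0.0798
```

{"op": "step_arm", "data": {"increments": "-0.04 0 0 0 0 0; -0.04 0 0 0 0 0; -0.04 0 0 0 0 0; -0.04 0 0 0 0 0"}}

```text
time: 14.95
tool_pos: [0.5433, -0.0543, 0.0028]
ee_rot: [3.142, 0.0, -2.992]
wrist_force: [-1.8, -0.8, -0.3]
width: 0.0801
```

{"op": "step_arm", "data": {"increments": "-0.05 0 0 0 0 0; -0.05 0 0 0 0 0; -0.05 0 0 0 0 0; -0.05 0 0 0 0 0"}}

```text
time: 15.35
tool_pos: [0.5453, -0.054, 0.0028]
ee_rot: [3.142, 0.0, -2.992]
wrist_force: [-1.7, -1.1, -1.5]
width: 0.0797
```

{"op": "step_arm", "data": {"increments": "-0.05 0 0 0 0 0; -0.05 0 0 0 0 0; -0.05 0 0 0 0 0"}}

```text
time: 15.65
tool_pos: [0.5465, -0.0538, 0.0028]
ee_rot: [3.142, -0.0, -2.992]
wrist_force: [-3.2, -0.3, -1.2]
width: 0.08
```

{"op": "step_arm", "data": {"increments": "-0.04 0 0 0 0 0; -0.04 0 0 0 0 0; -0.04 0 0 0 0 0"}}

```text
time: 15.95
tool_pos: [0.5464, -0.0539, 0.0028]
ee_rot: [3.142, -0.003, -2.992]
wrist_force: [-7.1, -1.0, 2.2]
width: 0.08
```

Rail contact. The force is rising, so I press in small steps.

{"op": "step_arm", "data": {"increments": "-0.04 0 0 0 0 0; -0.04 0 0 0 0 0"}}

```text
time: 16.15
tool_pos: [0.5464, -0.0539, 0.0028]
ee_rot: [3.142, -0.005, -2.992]
wrist_force: [-9.8, -1.9, 3.5]
width: 0.08
```

{"op": "step_arm", "data": {"increments": "-0.03 0 0 0 0 0; 0 0 0 0 0 0"}}

```text
time: 16.35
tool_pos: [0.5463, -0.0539, 0.0028]
ee_rot: [3.142, -0.006, -2.992]
wrist_force: [-10.0, -1.7, 4.0]
width: 0.0798
```

{"op": "step_arm", "data": {"increments": "-0.05 0 0 0 0 0; -0.05 0 0 0 0 0; -0.02 0 0 0 0 0"}}

```text
time: 16.65
tool_pos: [0.5461, -0.0539, 0.0028]
ee_rot: [3.141, -0.009, -2.992]
wrist_force: [-14.0, -2.3, 7.1]
width: 0.0799
```

{"op": "step_arm", "data": {"increments": "0 0 0 0 0 0; 0 0 0 0 0 0; 0 0 0 0 0 0; 0 0 0 0 0 0; 0 0 0 0 0 0"}}

```text
time: 17.15
tool_pos: [0.5461, -0.0539, 0.0028]
ee_rot: [3.141, -0.008, -2.992]
wrist_force: [-12.9, -2.2, 5.6]
width: 0.0795
```

```bash
python3 - <<'E'
from h import *
o=get_obs();print(toP(o["tool_pos"][:2])*1000,o["wrist_force"],o["wrist_torque"])
s=snapshot("side")[:,:,::-1]
cv2.imwrite("pics/k.png",cv2.resize(s[160:300,200:340],(0,0),fx=4,fy=4,interpolation=cv2.INTER_CUBIC))
E
```

```text
[[-20.26778417 -13.85648634]] [-12.85595188  -2.17973607   5.57119533] [-0.24457939  2.09971082  0.20325264]
```

View pics/k.png

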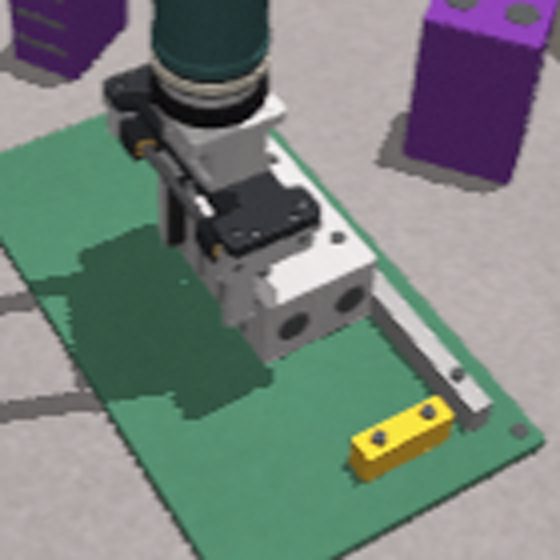

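The casting's side is flush along the rail (crop 330,280 to 370,300). I held about 13 to 14 N. Now I back off and rise, and measure the end's position.

```bash
python3 - <<'E'
from h import *
print((toP(cast("side",[(268.75,249.5),(293.75,238.5)],.012))*1000).round(1), (toP(cast("side",[(200+270/4,160+300/4),(200+375/4,160+262/4)],.078))*1000).round(1))
E
```

```text
[[  1.4 -81.1]
 [ 86.7 -83.9]] [[ -4.2 -77.9]
 [ 77.7 -85.6]]
```

{"op": "step_arm", "data": {"increments": "-0.03 0 0 0 0 0; 0 0 0 0 0 0; 0 0 0 0 0 0; 0.2 0 0 0 0 0; 0.3 0 0 0 0 0"}}

```text
time: 17.7
tool_pos: [0.5464, -0.054, 0.0032]
ee_rot: [-3.141, 0.003, -2.993]
wrist_force: [-1.0, 0.0, -0.4]
width: 0.08
```

{"op": "step_arm", "data": {"increments": "0.8 0 0 0 0 0; 1.5 0 0 0 0 0; 1.5 0 0 0 0 0; 0 0 -4 0 0 0; 0 0 -4.5 0 0 0", "claw": 0}}

```text
time: 18.2
tool_pos: [0.5058, -0.0591, 0.0864]
ee_rot: [3.139, -0.004, -2.993]
wrist_force: [1.0, -1.5, 0.5]
width: 0.0473
```

{"op": "step_arm", "data": {"increments": "0 0 -1 0 0 0.14; 0 0 0 0 0 0.14; 0 0 0 0 0 0.14; 0 0 0 0 0 0.14; 0 0 0 0 0 0.14"}}

```text
time: 18.7
tool_pos: [0.5088, -0.0596, 0.0985]
ee_rot: [3.14, 0.003, 2.585]
wrist_force: [0.1, 0.3, -0.2]
width: 0.047
```

{"op": "step_arm", "data": {"increments": "0 0 0 0 0 0.14; 0 0 0 0 0 0.14; 0 0 0 0 0 0.14; 0 0 0 0 0 0.14; 0 0 0 0 0 0.14"}}

```text
time: 19.2
tool_pos: [0.5088, -0.0596, 0.0984]
ee_rot: [3.139, 0.001, 1.885]
wrist_force: [-0.4, 0.2, 0.5]
width: 0.0472
```

{"op": "step_arm", "data": {"increments": "0 0 0 0 0 0.14; 0 0 0 0 0 0.03; 0 0 0 0 0 0"}}

```text
time: 19.5
tool_pos: [0.5086, -0.0596, 0.0983]
ee_rot: [3.139, 0.0, 1.721]
wrist_force: [0.5, 0.4, -0.5]
width: 0.0468
```

{"op": "step_arm", "data": {"increments": "3.15 2.3 0 0 0 0; 3.15 2.3 0 0 0 0; 3.15 2.3 0 0 0 0; 3.15 2.3 0 0 0 0; 0 0 0 0 0 0"}}

```text
time: 20.0
tool_pos: [0.5817, 0.0828, 0.0977]
ee_rot: [3.139, -0.002, 1.727]
wrist_force: [0.5, 0.1, -0.2]
width: 0.0469
```

{"op": "step_arm", "data": {"increments": "0 0 2.5 0 0 0; 0 0 2.5 0 0 0; 0 0 2.5 0 0 0; 0 0 1.8 0 0 0; 0 0 0 0 0 0"}}

```text
time: 20.5
tool_pos: [0.5772, 0.0778, 0.0015]
ee_rot: [-3.135, -0.001, 1.721]
wrist_force: [0.1, -0.3, 0.5]
width: 0.0469
```

```bash
python3 - <<'E'
from h import *
o=get_obs();print(toP(o["tool_pos"][:2])*1000,o["wrist_force"])
s=snapshot("side")[:,:,::-1]
cv2.imwrite("pics/l.png",cv2.resize(s[150:290,200:340],(0,0),fx=4,fy=4,interpolation=cv2.INTER_CUBIC))
E
```

```text
[[ 30.12695403 111.74887259]] [ 0.10331498 -0.2703263   0.47338729]
```

{"op": "step_arm", "data": {"increments": "-1 0.2 0 0 0 0; -1 0 0 0 0 0; -0.6 0 0 0 0 0; -0.3 0 0 0 0 0; -0.2 0 0 0 0 0"}}

```text
time: 21.05
tool_pos: [0.5871, 0.0478, 0.0052]
ee_rot: [3.141, -0.0, 1.72]
wrist_force: [0.2, -0.4, -0.9]
width: 0.0474
```

{"op": "step_arm", "data": {"increments": "-0.2 0 0 0 0 0; -0.2 0 0 0 0 0; -0.2 0 0 0 0 0; -0.2 0 0 0 0 0; -0.2 0 0 0 0 0"}}

```text
time: 21.55
tool_pos: [0.588, 0.0393, 0.0048]
ee_rot: [-3.141, -0.001, 1.721]
wrist_force: [-1.7, 2.7, 0.4]
width: 0.0467
```

{"op": "step_arm", "data": {"increments": "-0.25 0 0 0 0 0; -0.25 0 0 0 0 0; -0.25 0 0 0 0 0; -0.25 0 0 0 0 0; -0.25 0 0 0 0 0"}}

```text
time: 22.05
tool_pos: [0.5901, 0.0259, 0.0047]
ee_rot: [-3.142, -0.0, 1.721]
wrist_force: [-1.2, 3.9, -0.4]
width: 0.0469
```

{"op": "step_arm", "data": {"increments": "-0.25 0 0 0 0 0; -0.25 0 0 0 0 0; -0.25 0 0 0 0 0; -0.25 0 0 0 0 0; -0.25 0 0 0 0 0"}}

```text
time: 22.55
tool_pos: [0.5919, 0.0136, 0.0047]
ee_rot: [-3.142, -0.0, 1.721]
wrist_force: [-0.7, 2.9, 0.9]
width: 0.0469
```

{"op": "step_arm", "data": {"increments": "-0.25 0 0 0 0 0; -0.25 0 0 0 0 0; -0.25 0 0 0 0 0; -0.25 0 0 0 0 0; -0.25 0 0 0 0 0"}}

```text
time: 23.05
tool_pos: [0.5938, 0.0012, 0.0047]
ee_rot: [-3.141, -0.0, 1.721]
wrist_force: [-0.1, 3.4, 0.6]
width: 0.0471
```

{"op": "step_arm", "data": {"increments": "-0.25 0 0 0 0 0; -0.25 0 0 0 0 0; -0.25 0 0 0 0 0; -0.25 0 0 0 0 0; -0.25 0 0 0 0 0"}}

```text
time: 23.55
tool_pos: [0.5957, -0.0111, 0.0048]
ee_rot: [-3.142, -0.0, 1.721]
wrist_force: [-0.9, 2.8, 0.7]
width: 0.0468
```

{"op": "step_arm", "data": {"increments": "-0.25 0 0 0 0 0; -0.25 0 0 0 0 0; -0.25 0 0 0 0 0; -0.25 0 0 0 0 0; -0.2 0 0 0 0 0"}}

```text
time: 24.05
tool_pos: [0.5975, -0.0231, 0.0048]
ee_rot: [-3.142, -0.0, 1.721]
wrist_force: [-0.2, 2.9, 0.4]
width: 0.0471
```

{"op": "step_arm", "data": {"increments": "-0.15 0 0 0 0 0; -0.15 0 0 0 0 0; -0.12 0 0 0 0 0; -0.1 0 0 0 0 0; -0.08 0 0 0 0 0"}}

```text
time: 24.55
tool_pos: [0.5983, -0.0288, 0.0048]
ee_rot: [-3.142, -0.0, 1.721]
wrist_force: [-1.2, 3.2, 0.5]
width: 0.0469
```

{"op": "step_arm", "data": {"increments": "-0.08 0 0 0 0 0; -0.08 0 0 0 0 0; -0.08 0 0 0 0 0; -0.08 0 0 0 0 0; -0.08 0 0 0 0 0"}}

```text
time: 25.05
tool_pos: [0.599, -0.0327, 0.0048]
ee_rot: [3.142, -0.0, 1.721]
wrist_force: [-0.6, 3.5, -0.3]
width: 0.0469
```

{"op": "step_arm", "data": {"increments": "-0.08 0 0 0 0 0; -0.08 0 0 0 0 0; -0.08 0 0 0 0 0; -0.08 0 0 0 0 0; -0.08 0 0 0 0 0"}}

```text
time: 25.55
tool_pos: [0.5995, -0.0367, 0.0047]
ee_rot: [-3.142, -0.0, 1.721]
wrist_force: [-0.9, 3.2, 0.5]
width: 0.047
```

{"op": "step_arm", "data": {"increments": "-0.08 0 0 0 0 0; -0.08 0 0 0 0 0; -0.08 0 0 0 0 0; -0.08 0 0 0 0 0; -0.08 0 0 0 0 0"}}

```text
time: 26.05
tool_pos: [0.6001, -0.0407, 0.0048]
ee_rot: [3.142, -0.0, 1.721]
wrist_force: [-1.6, 3.1, 0.0]
width: 0.0473
```

{"op": "step_arm", "data": {"increments": "-0.06 0 0 0 0 0; -0.06 0 0 0 0 0; -0.06 0 0 0 0 0; -0.06 0 0 0 0 0; -0.06 0 0 0 0 0"}}

```text
time: 26.55
tool_pos: [0.6006, -0.0436, 0.0047]
ee_rot: [-3.141, -0.0, 1.721]
wrist_force: [-1.2, 3.8, -0.8]
width: 0.047
```

{"op": "step_arm", "data": {"increments": "-0.05 0 0 0 0 0; -0.05 0 0 0 0 0; -0.05 0 0 0 0 0; -0.05 0 0 0 0 0"}}

```text
time: 26.95
tool_pos: [0.6009, -0.0456, 0.0047]
ee_rot: [-3.142, -0.0, 1.721]
wrist_force: [-1.7, 3.3, 0.1]
width: 0.047
```

{"op": "step_arm", "data": {"increments": "-0.05 0 0 0 0 0; -0.05 0 0 0 0 0; -0.05 0 0 0 0 0; -0.05 0 0 0 0 0"}}

```text
time: 27.35
tool_pos: [0.6012, -0.0476, 0.0048]
ee_rot: [-3.142, -0.0, 1.721]
wrist_force: [-1.6, 3.9, -0.2]
width: 0.047
```

{"op": "step_arm", "data": {"increments": "-0.05 0 0 0 0 0; -0.05 0 0 0 0 0; -0.05 0 0 0 0 0; -0.05 0 0 0 0 0"}}

```text
time: 27.75
tool_pos: [0.6015, -0.0495, 0.0048]
ee_rot: [-3.142, -0.0, 1.721]
wrist_force: [-2.1, 2.6, 0.2]
width: 0.0469
```

{"op": "step_arm", "data": {"increments": "-0.05 0 0 0 0 0; -0.05 0 0 0 0 0; -0.05 0 0 0 0 0"}}

```text
time: 28.05
tool_pos: [0.6015, -0.0503, 0.0048]
ee_rot: [-3.141, -0.002, 1.721]
wrist_force: [-2.0, 5.8, 0.3]
width: 0.047
```

{"op": "step_arm", "data": {"increments": "-0.05 0 0 0 0 0; -0.05 0 0 0 0 0; -0.05 0 0 0 0 0"}}

```text
time: 28.35
tool_pos: [0.6015, -0.0501, 0.0048]
ee_rot: [-3.141, -0.004, 1.721]
wrist_force: [-3.5, 9.1, 2.0]
width: 0.0469
```

{"op": "step_arm", "data": {"increments": "-0.05 0 0 0 0 0; -0.05 0 0 0 0 0; -0.03 0 0 0 0 0"}}

```text
time: 28.65
tool_pos: [0.6015, -0.05, 0.0048]
ee_rot: [-3.141, -0.007, 1.722]
wrist_force: [-3.9, 10.5, 2.3]
width: 0.047
```

{"op": "step_arm", "data": {"increments": "0 0 0 0 0 0; 0 0 0 0 0 0"}}

```text
time: 28.85
tool_pos: [0.6015, -0.05, 0.0048]
ee_rot: [-3.141, -0.006, 1.722]
wrist_force: [-4.3, 10.3, 1.8]
width: 0.0473
```

{"op": "step_arm", "data": {"increments": "-0.05 0 0 0 0 0; -0.05 0 0 0 0 0; -0.02 0 0 0 0 0; 0 0 0 0 0 0; 0 0 0 0 0 0"}}

```text
time: 29.35
tool_pos: [0.6015, -0.0498, 0.0048]
ee_rot: [-3.141, -0.009, 1.722]
wrist_force: [-2.9, 12.7, 2.4]
width: 0.0468
```

{"op": "step_arm", "data": {"increments": "0 0 0 0 0 0; 0 0 0 0 0 0; 0 0 0 0 0 0; 0 0 0 0 0 0; 0 0 0 0 0 0"}}

```text
time: 29.85
tool_pos: [0.6015, -0.0499, 0.0048]
ee_rot: [-3.141, -0.009, 1.722]
wrist_force: [-3.7, 13.1, 2.4]
width: 0.0469
```

```bash
python3 - <<'E'
from h import *
o=get_obs();f=o["wrist_force"][:2];print(toP(o["tool_pos"][:2])*1000,f@XH,f@YH,o["wrist_torque"])
s=snapshot("side")[:,:,::-1]
cv2.imwrite("pics/m.png",cv2.resize(s[180:290,220:340],(0,0),fx=5,fy=5,interpolation=cv2.INTER_CUBIC))
E
```

```text
[[ 35.06682041 -18.09573531]] -1.650409238244862 13.520392423035904 [ 2.16006442  0.64413675 -0.17429196]
```

View pics/m.png

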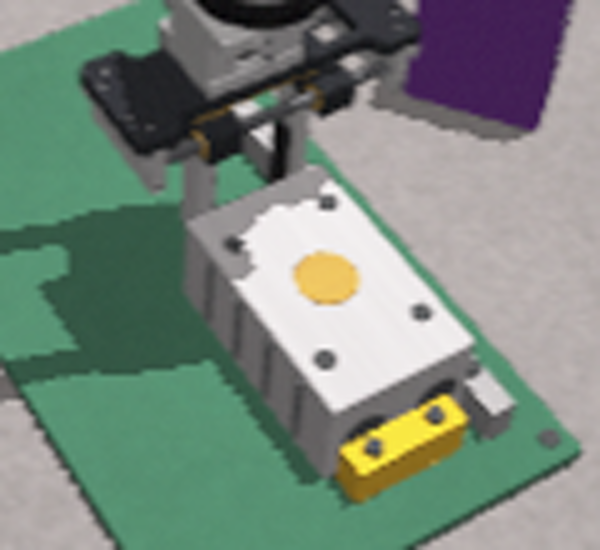

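The casting lies disc up, end on the yellow stop (crop 400,420), side on the rail. It is pressed with 13.5 N. I release straight back, then lift away.

{"op": "step_arm", "data": {"increments": "0.15 0 0 0 0 0; 0.15 0 0 0 0 0; 0.2 0 0 0 0 0; 0.5 0 0 0 0 0; 1 0 0 0 0 0"}}

```text
time: 30.4
tool_pos: [0.6002, -0.0363, 0.0052]
ee_rot: [3.14, 0.002, 1.719]
wrist_force: [0.3, -0.0, 0.7]
width: 0.0472
```

{"op": "step_arm", "data": {"increments": "2 0 0 0 0 0; 2 0 0 0 0 0; 0 0 -3 0 0 0; 0 0 -4 0 0 0; 0 0 -4 0 0 0"}}

```text
time: 30.9
tool_pos: [0.5931, 0.0046, 0.1157]
ee_rot: [-3.141, 0.001, 1.721]
wrist_force: [0.6, -0.9, 1.0]
width: 0.047
```

{"op": "step_arm", "data": {"increments": "0 0 -4 0 0 0; 0 -3 0 0 0 0; 0 -3 0 0 0 0; 0 -3 0 0 0 0; 0 -3 0 0 0 0"}}

```text
time: 31.4
tool_pos: [0.474, -0.0139, 0.1552]
ee_rot: [3.14, 0.001, 1.721]
wrist_force: [0.5, 0.0, 1.0]
width: 0.0468
```

{"op": "step_arm", "data": {"increments": "0 -3 0 0 0 0; 0 -3 0 0 0 0; 0 0 0 0 0 0; 0 0 0 0 0 0; 0 0 0 0 0 0"}}

```text
time: 31.9
tool_pos: [0.4164, -0.0226, 0.1551]
ee_rot: [3.14, 0.0, 1.721]
wrist_force: [-0.3, 0.2, -0.5]
width: 0.047
```

```bash
python3 - <<'E'
from h import *
o=get_obs();print(o["time"],o["tool_pos"],o["wrist_force"])
t=snapshot("top")[:,:,::-1].copy();s=snapshot("side")[:,:,::-1].copy()
s0=cv2.imread("pics/side0.png");t0=cv2.imread("pics/top0.png")
# disc (in both views), z=.078 -> casting_mid xy
for n,i,b in (("side",s,(200,275,235,310)),("top",t,(150,215,255,330))):
    h,sa,v=cv2.split(cv2.cvtColor(i,cv2.COLOR_BGR2HSV));m=np.zeros(h.shape,np.uint8)
    q=(h>15)&(h<23)&(sa>80)&(v>80);m[b[0]:b[1],b[2]:b[3]]=q[b[0]:b[1],b[2]:b[3]]
    k,l,st,ce=cv2.connectedComponentsWithStats(m)
    for j in range(1,k):
        if st[j,4]>15: print(n,st[j,4],ce[j],(toP(cast(n,[ce[j]],.078))*1000).round(1))
m=cv2.absdiff(t,t0).max(2)>50; print("top diff px by region: screwdr",m[160:225,128:148].sum(),"disp",m[215:242,108:135].sum(),"spare",m[155:200,360:420].sum(),"bush",m[230:252,372:394].sum(),"purple",m[90:140,222:262].sum(),m[172:215,146:190].sum(),"red",m[250:292,186:226].sum())
a=cv2.resize(t[90:260,110:400],(0,0),fx=2,fy=2,interpolation=cv2.INTER_CUBIC)
b=cv2.resize(s[205:295,225:335],(0,0),fx=0,fy=0,dsize=(416,340),interpolation=cv2.INTER_CUBIC)
cv2.imwrite("pics/n.png",cv2.resize(np.hstack([a[:, 150:500],b]),(766,340)))
E
```

```text
31.9 [ 0.4163537  -0.0225594   0.15507108] [-0.34875352  0.18443292 -0.47371299]
side 104 [284.79807692 235.29807692] [[  36.3 -102.2]]
side 58 [303.03448276 270.98275862] [[  12.1 -219.7]]
top diff px by region: screwdr 0 disp 0 spare 0 bush 0 purple 0 0 red 0Traceback (most recent call last):
  File "<stdin>", line 14, in <module>
cv2.error: OpenCV(4.12.0) :-1: error: (-5:Bad argument) in function 'resize'
> Overload resolution failed:
>  - argument for resize() given by name ('dsize') and position (2)
>  - argument for resize() given by name ('dsize') and position (2)
```

```bash
python3 - <<'E'
from h import *
t=snapshot("top")[:,:,::-1];s=snapshot("side")[:,:,::-1]
r=lambda i:cv2.resize(i,(400,340),interpolation=cv2.INTER_CUBIC)
cv2.imwrite("pics/n.png",np.hstack([r(t[140:225,250:350]),r(s[205:290,230:330])]))
E
```

```text
(no output)
```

View pics/n.png

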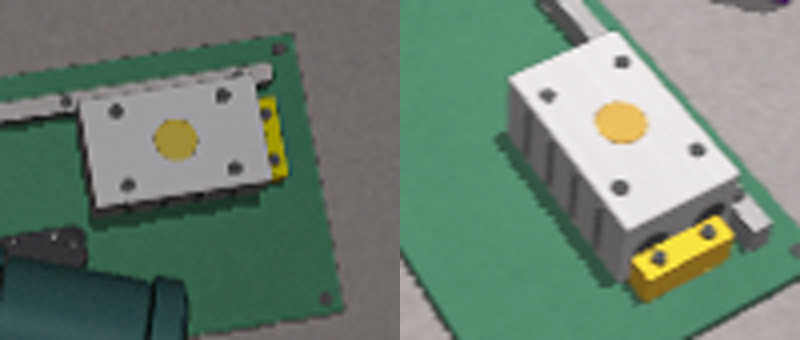

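The casting lies flush on the rail (crop 170,90) and the stop (crop 268,130), and the gripper is clear. I'm handing in.

```bash
python3 -c "
from bench import *
print(close_job())"
```

```text
the job is handed in; nothing more can be done
None
```

The casting was toppled onto its blue face and left flush against the rail and the stop. I handed the job in at about 32 s on the robot's clock.

- **Toppling:** It went over with about 1.6 N, pushed high on the disc side. My first pass missed, about 20 mm above its top and touching nothing. In the pictures the real fingertips end about 42 mm short of the reported TCP, which disagrees with the description. I corrected for that from then on.
- **Rail:** I slid it over with two fingers, closing on the rail at about 5 mm/s. It was pressed at 13 to 14 N for over half a second.
- **Stop:** I slid it along the rail, meeting the stop at about 5 mm/s. It was pressed at about 13.5 N for over half a second, with 1.7 N of side force keeping it on the rail. No reading passed about 16 N in total, though I only had readings at the end of each move call.
- **Last checks:** The disc centre measured at plate (36.3, -102.2) mm, against about (35, -102) expected when fully seated. The last picture shows no gap at either face at its resolution. In the top view the spare, dispenser, bush, screwdriver, purple blocks and red block showed no change. The gripper was well clear, with no force on it beyond sensor noise.
- **Failed check:** In the top view my automatic disc search found nothing, so the measured position comes from the side camera only.

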